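# Engage and lock the back gear of a bench lathe

## Task

Put the lathe into gear: swing the lever with the red ball over towards the front and lower it gently, without letting it slam, until its small gear rests on the teeth of the spindle gear. Then rock the spindle to and fro by the black crank grip on the red handwheel until the teeth mesh and the lever drops fully home. Last, press the yellow locking plunger fully down to lock the lever, leaving the brass cup, oil can and spanner where they lie.

Things in the scene. Friction and masses are not known exactly. Their poses are not given: they have to be found in the camera images.
- lathe: Green bench lathe, fixed, turned up to 0.22 rad. Origin: on the bench (z 0) under the spindle axis, 60 mm right (-y) of the gears. Its x points to the back of the lathe (away from the robot), y along the spindle to the handwheel end, z up. Headstock: lathe x -48 to 98, y -90 to 30, 135 mm high. To the right: chuck, brass work piece, tool rest, tailstock, up to 160 mm high.
- lever_pivot (a point): Point on the gear lever's pivot axis, which runs along the lathe's y: lathe x 75, y 35, z 180 mm, straight under the ball when the lever is upright. Two lugs carry it, up to z 195, lathe x 60 to 90, y -36 to 18.
- spindle_axis (a point): Point on the spindle axis, which runs along the lathe's y: lathe x 0, y 60, z 110 mm, the centre of the steel spindle gear (12 teeth, tip radius 43.5 mm, 22 mm wide).
- gear_lever (a joint): Hinge of the lever (12 mm bar, red ball). 0 rad upright; positive: ball over to the front (lathe -x); 1.571: level, fully home, meshed. Starts upright or leaning back, -0.28 to 0 (stop -0.4). Friction 0.18 N m holds it near upright; beyond 0.4 to 0.7 it falls by its weight (about 0.65 kg). Tooth on tooth it rests at about 1.475, ball 14 mm above home; every start is tooth on tooth. When the teeth mesh it drops home.
- lever_ball (a point): Centre of the lever's red ball, 36 mm diameter, 150 mm from the pivot axis, at lathe y 35; the bar joins it from the pivot's side. 330 mm above the bench with the lever upright, 180 mm when home.
- pinion: Small gear on the lever (steel, 9 teeth, tip radius 33.5 mm, 22 mm wide), 75 mm from the pivot axis at lathe y 60; its origin is its centre. Drag (0.08 N m) holds it still until the meshed spindle drives it.
- spindle (a joint): Turning of the spindle (gear, red handwheel, chuck and work piece). 0 rad: crank grip straight above the axis; positive: grip towards the front (lathe -x). Starts within 0.13 either way, has no stops, stays where left (friction 0.06 N m). One tooth is 0.52 rad; with the small gear resting on the teeth a mesh comes within about 0.45 rad in either direction.
- crank_grip (a point): Middle of the black crank grip: a bar 16 mm in diameter, 46 mm long, parallel to the spindle axis and 50 mm from it, standing out to the lathe's +y from the red handwheel (radius 65 mm, lathe y 105 to 117). The point is at lathe y 145, 28 mm from the wheel's face; 160 mm above the bench when straight up.
- lock_plunger (a joint): Locking plunger, slides straight down: 0 m out, 0.016 m fully down; 2 N of friction, no spring, stays where left. Unless the lever is fully home, the brass sector on the lever stops it after about 3 mm: do not force it then, rock the spindle again.
- plunger_top (a point): Centre of the flat top of the plunger's yellow knob (28 mm diameter, 18 mm high), at lathe x 79, y -60; 306 mm above the bench when out, 290 mm when fully down. It moves down towards a green bracket (lathe x 62 to 97, y -89 to -41, top at z 262). Press it straight down.
- brass_cup: Brass cup blank standing mouth down in front of the lathe, 92 mm diameter, 82 mm high; origin at the centre of its underside. A bystander.
- oil_can: Blue can, 60 mm diameter, 120 mm high, left of the handwheel; origin at the centre of its underside. A bystander.
- spanner: Steel spanner about 170 mm long, lying flat in front of the lathe; origin at the middle of its underside. A bystander.

How it is judged (in metres and radians):
On the way, in this order (a step that is already met when the one before it is completed fails the run):
1. the teeth are meshed and the gear lever is fully home (value of joint gear_lever above 1.53 rad), for 0.2 s.
2. the locking plunger is pressed fully down with the lever home (value of joint gear_lever above 1.53 rad and value of joint lock_plunger above 0.0125 m), for 0.2 s.
At the end, for the whole second after the job is handed in: the gear lever is home (within 0.04 rad of level, teeth meshed), the locking plunger is down by at least 12.5 of its 16 mm, and lever, spindle and plunger are at rest (all of step 2 and velocity of joint gear_lever between -0.1 and 0.1 rad/s and velocity of joint spindle between -0.1 and 0.1 rad/s and velocity of joint lock_plunger between -0.1 and 0.1 m/s); the robot touches nothing.
It fails at once if the small gear is forced into the spindle gear (over 110 N) (contact force between pinion and anything else above 110 N).
It fails at once if the gear lever is let fall from well above the teeth instead of being lowered (it swings faster than 4.5 rad/s) (velocity of joint gear_lever above 4.5 rad/s).
It fails at once if the brass cup is moved by more than 30 mm (distance of brass_cup from where it was at the start of the episode above 0.03 m).
It fails at once if the oil can is moved by more than 30 mm (distance of oil_can from where it was at the start of the episode above 0.03 m).
It fails at once if the spanner is moved by more than 30 mm (distance of spanner from where it was at the start of the episode above 0.03 m).
It also fails if it takes over 67 s, if anything falls off the work surface, if the arm or the gripper's body presses on something with over 40 N, if the wrist force passes 120 N, or if a joint passes its speed limit or range.

## Robot

A 6-joint arm with a two-finger parallel gripper is mounted at the origin on the work surface. World frame = base frame: x ahead of the robot, y to its left, z up, the work surface at z = 0. Lengths are in mm, angles in rad, forces in N, time in s.
With the tool pointing down it reaches from about 325 to 850 mm from the base axis. Payload 15.5 kg.
Tool frame: the origin (TCP) lies between the finger pads; the fingertips stand 17 mm ahead of it and the grasp point (between the pads) lies 2 mm behind it; z points along the fingers, x is the direction in which the jaws open and shut, and the axes are right-handed (so a half turn about z gives the same grasp; the last joint's range is limited). The gripper opens to 91 mm and grips with 3 to 60 N. Pads are 32 mm wide; open, the fingers measure 118 mm over their backs; the gripper's body (76 mm by 178 mm) begins 60 mm behind the grasp point.
Start: joints at [1.044, 0.494, 1.345, -0, 1.302, -0.096], TCP at [261.562, 567.637, 230.915] pointing down, gripper open.
Joint ranges: [-2.91, 2.91], [-0.82, 2.16], [0.22, 2.67], [-1.22, 4.37], [0.12, 2.79], [-3.08, 3.08]. Speed limits (rad/s): [1.89, 1.89, 2.57, 3.01, 3.01, 3.01].

## Interface

Orientations are given as a 3x3 rotation matrix whose columns are the frame's x, y, z axes.
In Python, from plant import bot, imaging, ticket gives the robot as it stands.
- The arm moves only by the tool play_rows, never from a script. Its argument "commands" is one flat list of numbers, 4 for each row, row after row: the shift along the tool's x, y, z in m, then the turn about the tool's z in rad. In form: [x, y, z, twist, x, y, z, twist, ...]. A call has exactly 5 rows; each row shifts and turns the commanded pose from where the row before left it, along the tool's axes as they then stand; what a row does not reach is not made up. A row lasts 1/10 s, in which the tool goes at most 50 mm and 8.59 degrees, less where a joint would pass 70% of its speed; a pose out of reach is approached as far as the arm can. A call with a gripper value outside its range is refused whole. "fingers" is the closure in counts, from 0 (fully open) to 255 (shut), set as the call begins (left out, the last holds). The fingers move at their own pace and stop on an object; "newtons" is the grip in N (left out, the last holds). Time passes only in rows, so rows that do not move let the fingers close, or fill a call up. It gives the time, the measured TCP pose, the force and the opening at its end, in the units of the state.
- bot.get_state(): the state, without advancing time (a new reading comes with each control period).
- imaging.read_camera(name): name is "side" or "top"; returns (picture, depth): 384x512x3 uint8, red, green, blue; 384x512 float32, mm along the optical axis (not along the pixel's ray), 0 where there is no reading.
- imaging.calibration(name): a dict with "mtx" (3x3 intrinsics, pixels), "R" (3x3) and "t" (3): a world point X has camera coordinates R X + t. Camera axes: x right, y down, z forward; pixel columns grow to the right and rows downward; lengths in mm; the calibration is good to about 2 mm. A picture is of the moment at which its call begins. calibration takes no time and is no camera call.
- ticket.finish_job(): hands the job in, once; it reports no verdict.
The state is a dict: "clock": time; "joints": joint angles; "joint_vel": joint speeds; "tau": joint torques, N m; "position": TCP position; "tcp_rot": TCP orientation; "ft_force": force on the tool from outside, world axes, zero at the start; "ft_torque": the same for the moment, N m; "gripper_width": finger opening in mm.
Only numpy, scipy, OpenCV 4.12 (cv2) and the standard library are available. Lean on these libraries where they do the work, as an engineer would, in place of code of your own. Each camera call takes 0.05 s, during which the arm holds its last target. There are 200 camera calls.

## Working session

There is one attempt and no reset: what is moved stays moved. The work goes in short steps, Python scripts to look and compute and a tool call to move; the robot and the scene stay as the last step left them, time stands still between calls to the robot, and variables do not carry over. Pictures are saved under pics/ and viewed, about 8 in all and at most 12, crops included, and the job is handed in when it is done.

Besides the shell and the picture viewer there is one more tool, called after ">>>" as a command line: name --argument value ..., lists and objects as JSON in quotes. play_rows: Moves the arm, as the interface text tells. Its arguments: {"type":"object","properties":{"commands":{"type":"array","items":{"type":"number"}},"fingers":{"type":"number"},"newtons":{"type":"number"}},"required":["commands"]}

```bash
mkdir -p pics; ls; cat > h.py <<'E'
import numpy as np, cv2
from plant import bot, imaging, ticket
def cast(name,u,v,d=None,z=None):
    c=imaging.calibration(name);K,R,t=map(np.array,(c["mtx"],c["R"],c["t"]))
    r=np.linalg.inv(K)@np.array([u,v,1.]); o=-R.T@t; w=R.T@r
    if d is not None: return o+w*d
    return o+w*(z-o[2])/w[2]
def cloud(name,dep):
    c=imaging.calibration(name);K,R,t=map(np.array,(c["mtx"],c["R"],c["t"]))
    v,u=np.mgrid[:384,:512]; r=np.stack([u,v,np.ones_like(u)],-1)@np.linalg.inv(K).T
    return (r*dep[...,None]-t)@R
def snap(name,fn):
    p,d=imaging.read_camera(name); cv2.imwrite(f"pics/{fn}.png",p[...,::-1]); np.savez(f"pics/{fn}.npz",p=p,d=d); return p,d
E
python3 - <<'E'
from h import *
for n in("side","top"):
    p,d=snap(n,n+"0"); X=cloud(n,d); hsv=cv2.cvtColor(p,cv2.COLOR_RGB2HSV)
    c=imaging.calibration(n); print(n,"cam at",-np.array(c["R"]).T@np.array(c["t"]))
    H,S,V=[hsv[...,i].astype(int) for i in range(3)]
    for nm,m in dict(red=((H<8)|(H>172))&(S>150)&(V>60),yel=(H>22)&(H<34)&(S>150)&(V>80),blue=(H>100)&(H<125)&(S>120)&(V>50)).items():
        k,l,st,ce=cv2.connectedComponentsWithStats(m.astype(np.uint8))
        for i in range(1,k):
            if st[i,4]>25:
                q=X[(l==i)&(d>0)]; print(nm,st[i],ce[i].round(1),np.median(q,0).round(),q.min(0).round(),q.max(0).round())
a=cv2.imread("pics/side0.png");b=cv2.imread("pics/top0.png")
cv2.imwrite("pics/both0.png",cv2.resize(np.vstack([a,b]),(400,600)) )
s=bot.get_state();print(s)
E
```

```text
pics
side cam at [-222.13981878 -844.10983694  983.10854029]
red [335 162  13  12 127] [341.1 167.5] [ 622. -107.  336.] [ 611. -118.  319.] [641. -87. 346.]
red [281 206  36  37 653] [296.  221.1] [547. -11. 134.] [503. -30.  -6.] [763. 176. 175.]
yel [356 189  12  12 101] [361.6 194.5] [ 610. -197.  301.] [ 598. -207. -460.] [1519.  545.  308.]
blue [257 204   8  27 110] [262.2 216.3] [541. 138.  66.] [523. 131.   9.] [552. 145. 112.]
top cam at [ 316.0898814    58.63185924 1084.64119033]
red [347 129  18  18 239] [355.8 137.5] [625. -95. 343.] [ 612. -140.    2.] [761. -80. 350.]
red [287 161  21  48 223] [297.3 184.4] [554.  -5. 166.] [504. -22.  91.] [625.   8. 177.]
yel [388 151  15  13 140] [395.3 156.8] [ 612. -189.  306.] [ 601. -203.  290.] [ 625. -178.  310.]
blue [219 185  21  18 162] [230.9 196.2] [515. 156.  71.] [511. 138.   8.] [543. 188. 114.]
{'clock': 0.1, 'joints': array([ 1.04349894e+00,  4.94113346e-01,  1.34606340e+00, -1.98549882e-05,
        1.30252575e+00, -9.55102738e-02]), 'joint_vel': array([-0.00074784, -0.00059387, -0.00095127,  0.00097132, -0.00052763,
        0.00017365]), 'tau': array([ 1.54833189e-03, -8.80239344e+01, -3.82540941e+01,  7.11225159e-02,
        4.83662775e-02, -5.15079205e-05]), 'position': array([261.40081258, 567.34608682, 230.40463588]), 'tcp_rot': array([[ 4.18489472e-01,  9.08221486e-01, -5.41923096e-04],
       [ 9.08220974e-01, -4.18489814e-01, -9.68717992e-04],
       [-1.10659979e-03, -8.67876413e-05, -9.99999384e-01]]), 'ft_force': array([1.01971632, 0.18918692, 0.36156867]), 'ft_torque': array([-0.0215219 , -0.00872695,  0.00230521]), 'gripper_width': 91.36956776629071}
```

View pics/side0.png

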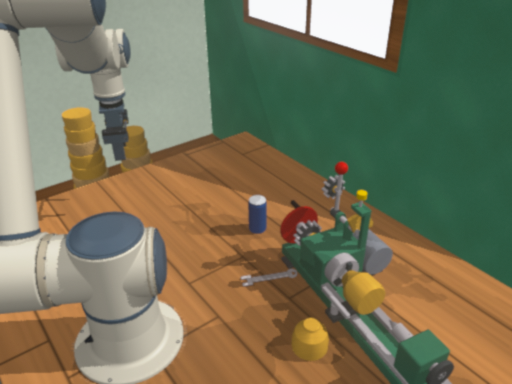

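View pics/top0.png

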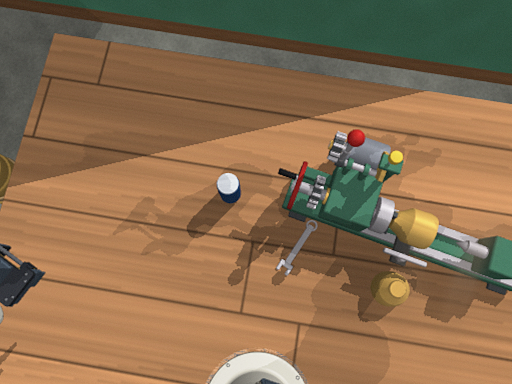

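The side view shows the ball at (341,168) and the plunger at (362,194), with the handwheel at about (297,222). The top view shows the ball at (356,137), plunger (395,157) and crank grip (287,173). Next I fit the lathe pose to these.

```bash
cat > m.py <<'E'
from h import *
from scipy.optimize import least_squares
def P(n):
    c=imaging.calibration(n); return np.array(c["mtx"])@np.c_[c["R"],c["t"]]
def tri(t,s):
    X=cv2.triangulatePoints(P("top"),P("side"),np.array(t,float),np.array(s,float)).ravel(); return X[:3]/X[3]
E
python3 - <<'E'
from m import *
T=np.load("pics/top0.npz");p,d=T["p"],T["d"];X=cloud("top",d)
ball=tri((355.8,137.5),(341.1,167.5)); print("ball",ball.round(1))
print("plunger knob tri",tri((395.3,156.8),(361.6,194.5)).round(1))
hsv=cv2.cvtColor(p,cv2.COLOR_RGB2HSV);H,S,V=[hsv[...,i].astype(int) for i in range(3)]
y=((H>18)&(H<36)&(S>120)&(abs(X[...,2]-306)<12)); print("yel top",y.sum(),X[y].mean(0).round(1),np.median(X[y],0))
g=(H>60)&(H<95)&(S>90)&(abs(X[...,2]-135)<8); k,l,st,ce=cv2.connectedComponentsWithStats(g.astype(np.uint8)); i=1+st[1:,4].argmax()
q=X[l==i][:,:2].astype(np.float32); print("head",st[i],np.median(X[l==i][:,2]),cv2.minAreaRect(q),cv2.boxPoints(cv2.minAreaRect(q)).round())
r=((H<8)|(H>172))&(S>150)&(V>60)
c=imaging.calibration("top")
vv,uu=np.nonzero(r&(np.arange(512)<320)); print("wheel line",cv2.fitLine(np.c_[uu,vv].astype(np.float32),2,0,.01,.01).ravel())
bk=(V<45); bk[:, :270]=0; bk[:,300:]=0; bk[:165]=0; bk[185:]=0
vv,uu=np.nonzero(bk); w=np.array([cast("top",a,b,z=160) for a,b in zip(uu,vv)])[:,:2].astype(np.float32)
print("grip",len(uu),w.mean(0),w.min(0),w.max(0),cv2.fitLine(w,2,0,.01,.01).ravel())
S_=np.load("pics/side0.npz");sp,sd=S_["p"],S_["d"]
a=cv2.resize(p[100:230,265:425,::-1],None,fx=3.7,fy=3.7,interpolation=cv2.INTER_CUBIC)[:, :]
b=cv2.resize(sp[150:280,240:400,::-1],None,fx=3.7,fy=3.7,interpolation=cv2.INTER_CUBIC)
cv2.imwrite("pics/c1.png",cv2.resize(np.hstack([a,b]),(800,325)))
E
```

```text
ball [631.1 -98.  328.8]
plunger knob tri [ 615.6 -192.2  296. ]
yel top 153 [ 607.5 -180.5  305. ] [ 611.56279979 -189.08972925  305.64190211]
head [ 324  167   58   61 2258] 135.14820208658676 ((557.8912353515625, -149.10992431640625), (118.34016418457031, 128.84033203125), 79.4919662475586) [[ 484. -196.]
 [ 610. -219.]
 [ 632. -103.]
 [ 505.  -79.]]
wheel line [  0.34727287  -0.9377641  297.29596    184.43947   ]
grip 92 [578.6848    23.470675] [568.4953      2.5325232] [588.28046  44.368  ] [2.0201135e-01 9.7938317e-01 5.7868494e+02 2.3470675e+01]
```

View pics/c1.png

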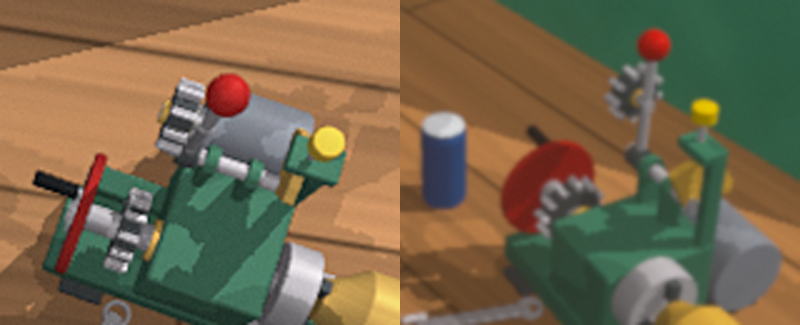

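The fit gives lathe origin at about (547,-117.5) with yaw about -0.189. The ball comes out at lathe x 79, y 35, z 329, which agrees with the given sizes, and the grip at x 5, y 144.5. I lift first, turn the jaws along lathe y, then traverse above the ball.

>>> play_rows --commands '[0,0,-0.035,-0.0486,0,0,-0.035,-0.0486,0,0,-0.035,-0.0486,0,0,-0.035,-0.0486,0,0,-0.035,-0.0486]' --fingers 0

```text
clock: 0.6
position: [261.4, 567.3, 407.1]
tcp_rot: [[0.186, 0.983, -0.0], [0.983, -0.186, -0.001], [-0.001, -0.0, -1.0]]
ft_force: [-0.2, 1.5, -0.2]
gripper_width: 91.3
```

>>> play_rows --commands '[-0.0292,0.0244,0,0,-0.0292,0.0244,0,0,-0.0292,0.0244,0,0,-0.0292,0.0244,0,0,-0.0292,0.0244,0,0]'

```text
clock: 1.1
position: [354.3, 399.8, 405.6]
tcp_rot: [[0.187, 0.982, -0.0], [0.982, -0.187, -0.0], [-0.001, -0.0, -1.0]]
ft_force: [0.4, -0.7, 0.1]
gripper_width: 91.2
```

>>> play_rows --commands '[-0.0292,0.0244,0,0,-0.0292,0.0244,0,0,-0.0292,0.0244,0,0,-0.0292,0.0244,0,0,-0.0292,0.0244,0,0]'

```text
clock: 1.6
position: [446.8, 233.5, 405.7]
tcp_rot: [[0.188, 0.982, -0.0], [0.982, -0.188, -0.0], [-0.0, -0.0, -1.0]]
ft_force: [0.7, 0.3, 0.3]
gripper_width: 91.4
```

>>> play_rows --commands '[-0.0292,0.0244,0,0,-0.0292,0.0244,0,0,-0.0292,0.0244,0,0,-0.0292,0.0244,0,0,-0.0292,0.0244,0,0]'

```text
clock: 2.1
position: [539.3, 67.2, 405.7]
tcp_rot: [[0.188, 0.982, -0.0], [0.982, -0.188, 0.0], [-0.0, -0.0, -1.0]]
ft_force: [0.4, -0.7, -0.4]
gripper_width: 91.0
```

>>> play_rows --commands '[-0.0292,0.0244,0,0,-0.0292,0.0244,0,0,-0.0292,0.0244,0,0,-0.0292,0.0244,0,0,-0.0284,0.0234,0,0]'

```text
clock: 2.6
position: [630.9, -98.2, 405.5]
tcp_rot: [[0.188, 0.982, -0.001], [0.982, -0.188, 0.0], [0.0, -0.001, -1.0]]
ft_force: [0.5, 0.2, 0.7]
gripper_width: 91.0
```

```bash
python3 - <<'E'
from m import *
s=bot.get_state();print(s["position"],s["joints"].round(2))
p,d=snap("side","s1"); q,_=snap("top","t1")
cv2.imwrite("pics/c2.png",np.hstack([cv2.resize(x[a:a+150,b:b+150,::-1],(400,400)) for x,a,b in((p,90,270),(q,70,290))]))
E
```

```text
[630.90409538 -98.16818451 405.50449823] [-0.25  0.41  1.02 -0.    1.71 -1.63]
```

View pics/c2.png

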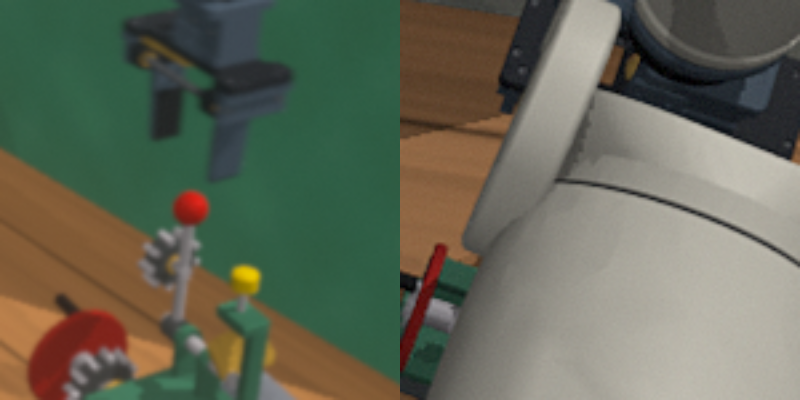

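The side crop shows the open fingers straddling the space right above the ball at (190,207). Now I descend and grip it.

>>> play_rows --commands '[0,0,0.016,0,0,0,0.016,0,0,0,0.016,0,0,0,0.016,0,0,0,0.0145,0]'

```text
clock: 3.2
position: [630.0, -96.0, 326.4]
tcp_rot: [[0.187, 0.982, -0.001], [0.982, -0.187, 0.0], [0.0, -0.001, -1.0]]
ft_force: [0.6, -0.8, -0.1]
gripper_width: 91.4
```

>>> play_rows --commands '[0,0,0,0,0,0,0,0,0,0,0,0,0,0,0,0,0,0,0,0]' --fingers 255 --newtons 15

```text
clock: 3.7
position: [630.6, -96.6, 328.0]
tcp_rot: [[0.188, 0.982, 0.001], [0.982, -0.188, -0.0], [-0.0, 0.001, -1.0]]
ft_force: [-0.2, -0.1, -0.3]
gripper_width: 54.3
```

>>> play_rows --commands '[0,0,0,0,0,0,0,0,0,0,0,0,0,0,0,0,0,0,0,0]'

```text
clock: 4.2
position: [630.2, -98.5, 327.5]
tcp_rot: [[0.189, 0.982, -0.0], [0.982, -0.189, -0.003], [-0.003, 0.0, -1.0]]
ft_force: [-3.1, -13.7, 1.1]
gripper_width: 35.0
```

Ball gripped (35 mm). I compute the arc rows, relative to here.

```bash
python3 - <<'E'
import numpy as np
q=np.linspace(-0.03,1.42,21);x=75-150*np.sin(q);z=180+150*np.cos(q)
for a,b in zip(np.diff(x),-np.diff(z)): print(f"0, {a/1000:.4f}, {b/1000:.4f}, 0,",end=" ")
E
```

```text
0, -0.0109, 0.0001, 0, 0, -0.0108, 0.0009, 0, 0, -0.0107, 0.0016, 0, 0, -0.0106, 0.0024, 0, 0, -0.0104, 0.0032, 0, 0, -0.0101, 0.0039, 0, 0, -0.0098, 0.0046, 0, 0, -0.0095, 0.0053, 0, 0, -0.0091, 0.0060, 0, 0, -0.0086, 0.0067, 0, 0, -0.0081, 0.0073, 0, 0, -0.0075, 0.0078, 0, 0, -0.0070, 0.0084, 0, 0, -0.0063, 0.0088, 0, 0, -0.0057, 0.0093, 0, 0, -0.0050, 0.0097, 0, 0, -0.0043, 0.0100, 0, 0, -0.0035, 0.0103, 0, 0, -0.0028, 0.0105, 0, 0, -0.0020, 0.0107, 0,
```

>>> play_rows --commands '[-0.0015,-0.0109,0.0001,0,0,-0.0108,0.0009,0,0,-0.0107,0.0016,0,0,-0.0106,0.0024,0,0,-0.0104,0.0032,0]'

```text
clock: 4.7
position: [576.7, -88.4, 318.9]
tcp_rot: [[0.188, 0.982, -0.0], [0.982, -0.188, -0.001], [-0.001, -0.0, -1.0]]
ft_force: [2.6, -7.8, -6.6]
gripper_width: 34.6
```

>>> play_rows --commands '[0,-0.0101,0.0039,0,0,-0.0098,0.0046,0,0,-0.0095,0.0053,0,0,-0.0091,0.006,0,0,-0.0086,0.0067,0]'

```text
clock: 5.2
position: [530.5, -79.6, 292.5]
tcp_rot: [[0.188, 0.982, 0.0], [0.982, -0.188, -0.001], [-0.001, 0.0, -1.0]]
ft_force: [3.3, -7.9, -4.7]
gripper_width: 35.3
```

>>> play_rows --commands '[-0.001,-0.0081,0.0073,0,0,-0.0075,0.0078,0,0,-0.007,0.0084,0,0,-0.0063,0.0088,0,0,-0.0057,0.0093,0]'

```text
clock: 5.7
position: [496.6, -73.3, 250.4]
tcp_rot: [[0.188, 0.982, -0.0], [0.982, -0.188, 0.0], [0.0, -0.0, -1.0]]
ft_force: [1.5, 2.8, -2.3]
gripper_width: 34.9
```

>>> play_rows --commands '[0,-0.005,0.0097,0,0,-0.0043,0.01,0,0,-0.0035,0.0103,0,0,-0.0028,0.0105,0,0,-0.002,0.0107,0]'

```text
clock: 6.2
position: [479.9, -70.2, 199.1]
tcp_rot: [[0.188, 0.982, 0.0], [0.982, -0.188, 0.0], [0.0, 0.0, -1.0]]
ft_force: [3.9, 6.1, -1.5]
gripper_width: 35.2
```

```bash
python3 - <<'E'
from m import *
p,d=snap("side","s2"); s=bot.get_state(); print(s["position"],s["ft_force"],s["gripper_width"])
cv2.imwrite("pics/c3.png",cv2.resize(p[130:280,240:440,::-1],(800,600)))
E
```

```text
[479.53546476 -70.11858134 197.68419841] [ 4.99573562  4.62060401 -6.95374776] 35.18468402505227
```

View pics/c3.png

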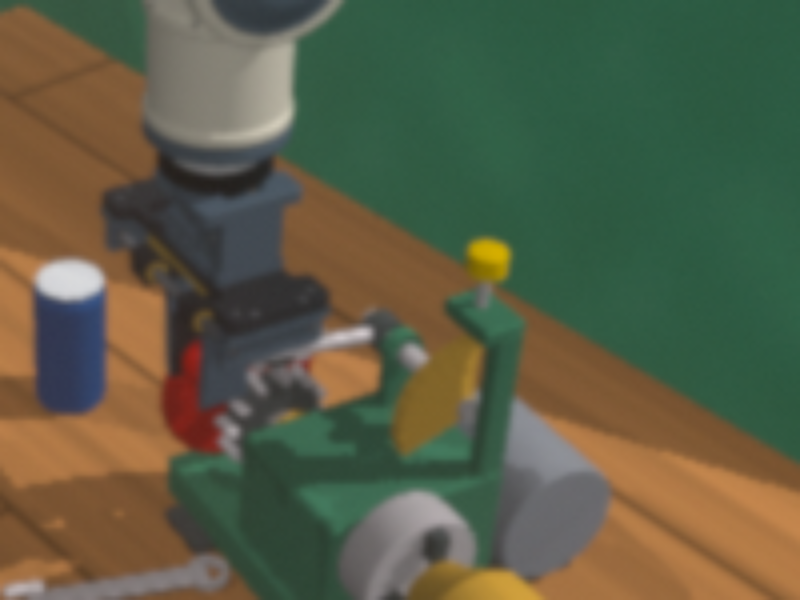

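The lever is nearly level, with the ball held in the fingers and the pinion just over the spindle gear at (270,400). I lower the last few mm gently.

>>> play_rows --commands '[0,-0.0002,0.001,0,0,-0.0002,0.001,0,0,-0.0002,0.001,0,0,0,0,0,0,0,0,0]'

```text
clock: 6.75
position: [479.4, -70.1, 196.2]
tcp_rot: [[0.188, 0.982, -0.0], [0.982, -0.188, 0.0], [0.0, -0.0, -1.0]]
ft_force: [1.3, 5.3, -3.6]
gripper_width: 34.9
```

>>> play_rows --commands '[0,-0.0001,0.001,0,0,-0.0001,0.001,0,0,0,0.001,0,0,0,0,0,0,0,0,0]'

```text
clock: 7.25
position: [479.1, -70.0, 193.2]
tcp_rot: [[0.188, 0.982, -0.0], [0.982, -0.188, 0.0], [0.0, -0.0, -1.0]]
ft_force: [1.6, 5.5, -4.1]
gripper_width: 34.9
```

>>> play_rows --commands '[0,0,0.001,0,0,0,0.001,0,0,0,0,0,0,0,0,0,0,0,0,0]'

```text
clock: 7.75
position: [479.1, -70.0, 191.7]
tcp_rot: [[0.188, 0.982, -0.0], [0.982, -0.188, 0.0], [0.0, -0.0, -1.0]]
ft_force: [-1.2, 5.6, 7.4]
gripper_width: 34.8
```

>>> play_rows --commands '[0,0,0.0005,0,0,0,0.0005,0,0,0,0,0,0,0,0,0,0,0,0,0]'

```text
clock: 8.25
position: [479.0, -70.0, 190.5]
tcp_rot: [[0.188, 0.982, -0.0], [0.982, -0.188, 0.0], [0.0, -0.0, -1.0]]
ft_force: [-1.6, 6.4, 4.5]
gripper_width: 35.1
```

It now rests on the teeth, since the force has gone positive. I open, lift, move above the crank grip and turn the jaws across it.

>>> play_rows --commands '[0,0,0,0,0,0,0,0,0,0,0,0,0,0,0,0,0,0,0,0]' --fingers 0

```text
clock: 8.75
position: [479.2, -70.3, 190.8]
tcp_rot: [[0.188, 0.982, -0.0], [0.982, -0.188, -0.0], [-0.0, 0.0, -1.0]]
ft_force: [-1.0, 0.3, 0.3]
gripper_width: 71.9
```

>>> play_rows --commands '[0,0,-0.005,0,0,0,-0.02,0,0,0,-0.025,0,0,0,-0.025,0,0,0,-0.025,0]'

```text
clock: 9.25
position: [479.1, -70.2, 292.3]
tcp_rot: [[0.188, 0.982, 0.0], [0.982, -0.188, -0.0], [-0.0, 0.0, -1.0]]
ft_force: [-0.1, -0.3, 0.7]
gripper_width: 91.3
```

>>> play_rows --commands '[0.0221,0.0161,0,0,0.0221,0.0161,0,0,0.0221,0.0161,0,0,0.0221,0.0161,0,0,0.0221,0.0161,0,0]'

```text
clock: 9.75
position: [579.8, 24.0, 291.3]
tcp_rot: [[0.188, 0.982, 0.0], [0.982, -0.188, -0.0], [-0.0, 0.0, -1.0]]
ft_force: [0.6, 0.1, 0.0]
gripper_width: 91.3
```

>>> play_rows --commands '[0,0,0,0.143,0,0,0,0.143,0,0,0,0.143,0,0,0,0.143,0,0,0,0.143]'

```text
clock: 10.25
position: [579.0, 23.2, 291.3]
tcp_rot: [[0.789, 0.614, 0.0], [0.614, -0.789, -0.0], [0.0, 0.0, -1.0]]
ft_force: [0.2, 0.3, 0.9]
gripper_width: 91.6
```

>>> play_rows --commands '[0,0,0,0.143,0,0,0,0.143,0,0,0,0.143,0,0,0,0.143,0,0,0,0.143]'

```text
clock: 10.75
position: [578.9, 23.2, 291.3]
tcp_rot: [[0.999, -0.054, 0.0], [-0.054, -0.999, -0.0], [0.0, 0.0, -1.0]]
ft_force: [-0.1, 0.3, -0.1]
gripper_width: 91.1
```

>>> play_rows --commands '[0,0,0,0.141,0,0,0,0,0,0,0,0,0,0,0,0,0,0,0,0]'

```text
clock: 11.25
position: [579.0, 23.2, 291.0]
tcp_rot: [[0.983, -0.186, 0.0], [-0.186, -0.983, -0.0], [0.0, 0.0, -1.0]]
ft_force: [-0.0, -0.6, -0.3]
gripper_width: 90.4
```

```bash
cat >> m.py <<'E'
def ballz(fn):
    p,d=snap("side",fn); hsv=cv2.cvtColor(p,cv2.COLOR_RGB2HSV);H,S,V=[hsv[...,i].astype(int) for i in range(3)]
    m=(((H<8)|(H>172))&(S>150)&(V>60)).astype(np.uint8); k,l,st,ce=cv2.connectedComponentsWithStats(m)
    for i in range(1,k):
        if st[i,4]>20: print(st[i],ce[i].round(1))
    return p
def pix(n,X):
    v=P(n)@np.r_[X,1]; return (v[:2]/v[2]).round(1)
def L(x,y,z,a=-0.189,o=(547,-117.5)): return np.array([o[0]+x*np.cos(a)-y*np.sin(a),o[1]+x*np.sin(a)+y*np.cos(a),z])
E
python3 - <<'E'
from m import *
p=ballz("s3"); print("ball rest/home",pix("side",L(-74.3,35,194.4)),pix("side",L(-75,35,180)))
print(bot.get_state()["position"],"grip pix",pix("side",L(5,145,160)))
q,_=snap("top","t3")
cv2.imwrite("pics/c4.png",np.hstack([cv2.resize(x[a:a+150,b:b+150,::-1],(400,400)) for x,a,b in((p,130,240),(q,100,240))]))
E
```

```text
[281 206  22  37 414] [289.9 224.9]
ball rest/home [290.7 222.1] [290.3 226.2]
[578.9947863   23.21299061 290.92455152] grip pix [294.9 204.5]
```

View pics/c4.png

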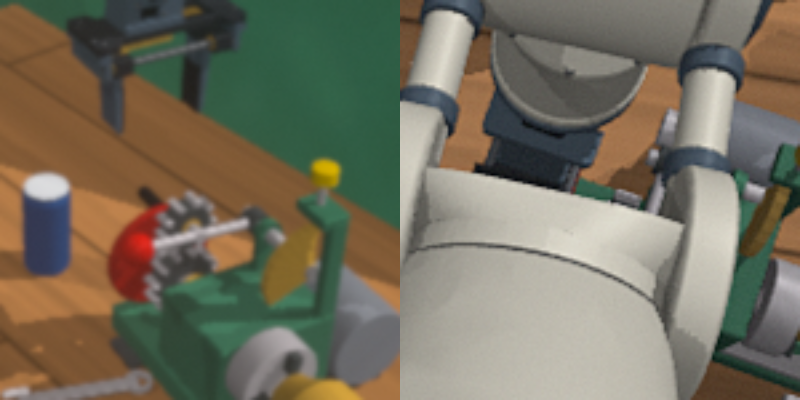

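The lever rests on the teeth and the bar is visible. The gripper is above the grip at the expected spot. I descend and cage the grip loosely.

>>> play_rows --commands '[0,0,0.028,0,0,0,0.028,0,0,0,0.028,0,0,0,0.028,0,0,0,0.02,0]'

```text
clock: 11.85
position: [578.4, 23.2, 157.2]
tcp_rot: [[0.982, -0.187, -0.001], [-0.187, -0.982, 0.0], [-0.001, 0.0, -1.0]]
ft_force: [-0.8, -0.4, 0.3]
gripper_width: 91.0
```

>>> play_rows --commands '[0,0,0,0,0,0,0,0,0,0,0,0,0,0,0,0,0,0,0,0]' --fingers 196 --newtons 5

```text
clock: 12.35
position: [579.4, 23.2, 159.8]
tcp_rot: [[0.982, -0.188, 0.001], [-0.188, -0.982, -0.0], [0.001, -0.0, -1.0]]
ft_force: [-0.8, -0.4, -0.1]
gripper_width: 54.0
```

>>> play_rows --commands '[0,0,0,0,0,0,0,0,0,0,0,0,0,0,0,0,0,0,0,0]'

```text
clock: 12.85
position: [580.1, 23.0, 159.3]
tcp_rot: [[0.982, -0.188, 0.002], [-0.188, -0.982, -0.0], [0.002, -0.0, -1.0]]
ft_force: [4.3, -1.1, 1.5]
gripper_width: 21.1
```

```bash
cat >> m.py <<'E'
def look(fn):
    p,d=snap("side",fn); X=cloud("side",d); hsv=cv2.cvtColor(p,cv2.COLOR_RGB2HSV);H,S,V=[hsv[...,i].astype(int) for i in range(3)]
    R=((H<8)|(H>172))&(S>150)&(V>60); c=L(-75,35,187); m=R&(np.linalg.norm(X-c,axis=-1)<32)
    q=X[m]; f=least_squares(lambda o:np.linalg.norm(q-o,axis=1)-18,c+[15,15,-15],loss="soft_l1").x
    ref=np.load("pics/s3.npz")["p"].astype(int); df=np.abs(p-ref).sum(-1)[222:245,315:360]
    s=bot.get_state(); print(m.sum(),"ball",f.round(1),"max z",np.percentile(q[:,2],95).round(1),"yelsector diff",(df>60).sum(),"F",s["ft_force"].round(1),s["position"].round(1),s["gripper_width"])
    return p
E
python3 - <<'E'
from m import *
p=look("s4")
a=np.load("pics/s3.npz")["p"]
cv2.imwrite("pics/c5.png",cv2.resize(p[170:250,250:370,::-1],(780,520),interpolation=cv2.INTER_CUBIC))
E
```

```text
126 ball [481.7 -71.1 191.3] max z 208.7 yelsector diff 3 F [ 4.5 -0.7  2.2] [580.1  23.  159.3] 21.271142615946697
```

View pics/c5.png

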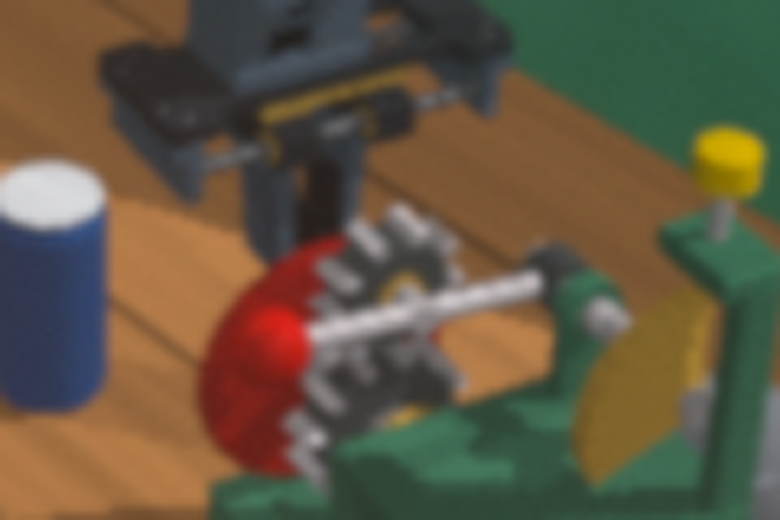

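The fingers cage the grip and the ball sits at the tooth-on-tooth height. I rock slowly to the front.

>>> play_rows --commands '[-0.0018,0,0,0,-0.0018,0,0,0,-0.0018,0,0,0,-0.0018,0,0,0,-0.0018,0,0,0]'

```text
clock: 13.4
position: [570.1, 24.9, 159.0]
tcp_rot: [[0.982, -0.188, 0.0], [-0.188, -0.982, -0.0], [0.0, 0.0, -1.0]]
ft_force: [2.3, -1.0, 1.0]
gripper_width: 21.1
```

>>> play_rows --commands '[-0.0018,0,0,0,-0.0018,0,0,0,-0.0018,0,0,0,-0.0018,0,0,0,0,0,0,0]'

```text
clock: 13.9
position: [562.4, 26.3, 158.7]
tcp_rot: [[0.982, -0.188, -0.001], [-0.188, -0.982, 0.0], [-0.001, 0.0, -1.0]]
ft_force: [0.8, -0.2, -0.4]
gripper_width: 21.0
```

```bash
python3 -c "
from m import *
look('s5')"
```

```text
128 ball [481.3 -70.4 190.6] max z 207.7 yelsector diff 2 F [-0.1  0.1 -0.2] [562.5  26.3 158.7] 21.120731576115606
```

>>> play_rows --commands '[-0.0016,0,0.0003,0,-0.0016,0,0.0003,0,-0.0016,0,0.0003,0,-0.0016,0,0.0003,0,-0.0016,0,0.0003,0]'

```text
clock: 14.45
position: [555.0, 27.8, 157.3]
tcp_rot: [[0.982, -0.188, -0.0], [-0.188, -0.982, 0.0], [-0.0, -0.0, -1.0]]
ft_force: [0.7, 0.8, 0.2]
gripper_width: 21.2
```

```bash
python3 -c "
from m import *
look('s6')"
```

```text
126 ball [481.2 -70.6 178. ] max z 195.5 yelsector diff 3 F [1.3 1.1 0.3] [554.7  27.8 157.3] 21.023606709311718
```

The ball dropped 13 mm (191.3 to 178), so the teeth have meshed. I release, lift, close the fingers and go above the plunger.

>>> play_rows --commands '[0,0,0,0,0,0,0,0,0,0,0,0,0,0,0,0,0,0,0,0]' --fingers 60

```text
clock: 15.0
position: [555.2, 27.7, 157.4]
tcp_rot: [[0.982, -0.188, -0.0], [-0.188, -0.982, -0.0], [-0.0, 0.0, -1.0]]
ft_force: [1.1, 0.7, -0.4]
gripper_width: 57.9
```

>>> play_rows --commands '[0,0,-0.025,0,0,0,-0.045,0,0,0,-0.048,0,0,0,-0.048,0,0,0,-0.048,0]'

```text
clock: 15.5
position: [554.8, 27.7, 373.6]
tcp_rot: [[0.982, -0.188, 0.0], [-0.188, -0.982, -0.0], [0.0, 0.0, -1.0]]
ft_force: [0.7, 0.1, 0.4]
gripper_width: 69.8
```

>>> play_rows --commands '[0.0199,0.0408,0,0,0.0199,0.0408,0,0,0.0199,0.0408,0,0,0.0199,0.0408,0,0,0.0199,0.0408,0,0]' --fingers 255

```text
clock: 16.0
position: [614.8, -193.2, 371.5]
tcp_rot: [[0.982, -0.188, 0.0], [-0.188, -0.982, 0.0], [0.0, -0.0, -1.0]]
ft_force: [1.6, 0.1, 0.4]
gripper_width: 32.8
```

>>> play_rows --commands '[0,0,0,0,0,0,0,0,0,0,0,0,0,0,0,0,0,0,0,0]'

```text
clock: 16.5
position: [614.6, -190.3, 371.8]
tcp_rot: [[0.982, -0.187, 0.0], [-0.187, -0.982, -0.0], [0.0, 0.0, -1.0]]
ft_force: [0.1, 0.4, -0.4]
gripper_width: 0.1
```

```bash
python3 - <<'E'
from m import *
p=look('s7')
cv2.imwrite("pics/c6.png",cv2.resize(p[120:250,260:420,::-1],(720,585),interpolation=cv2.INTER_CUBIC))
E
```

```text
122 ball [481.4 -70.6 178. ] max z 195.7 yelsector diff 8 F [-0.  -0.3  0.7] [ 614.6 -190.5  371.7] 0.4169795255269785
```

View pics/c6.png

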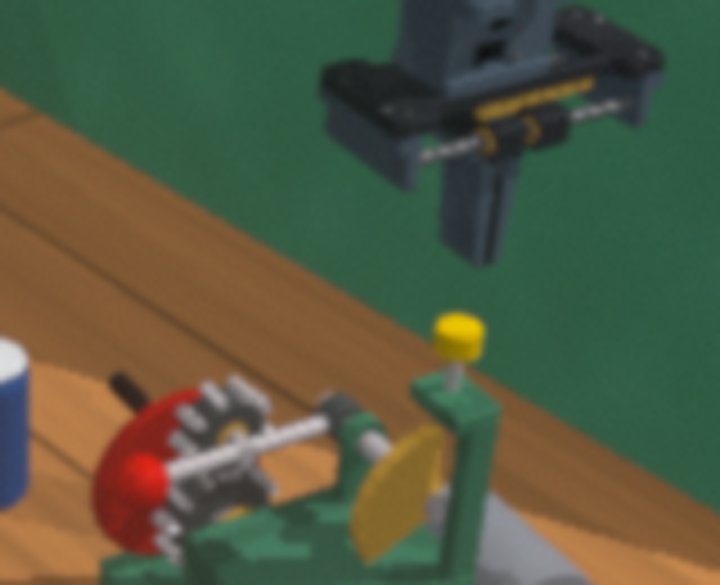

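The lever has stayed home and the gears look meshed. The closed fingertip stands above the knob at (460,322). I press in stages.

>>> play_rows --commands '[0,0,0.012,0,0,0,0.012,0,0,0,0.012,0,0,0,0.008,0,0,0,0,0]'

```text
clock: 17.05
position: [614.1, -191.1, 325.6]
tcp_rot: [[0.982, -0.188, -0.002], [-0.188, -0.982, 0.001], [-0.003, -0.001, -1.0]]
ft_force: [0.7, 0.2, 0.6]
gripper_width: -0.0
```

>>> play_rows --commands '[0,0,0.002,0,0,0,0.002,0,0,0,0.002,0,0,0,0.001,0,0,0,0.001,0]'

```text
clock: 17.55
position: [614.8, -191.4, 319.7]
tcp_rot: [[0.982, -0.188, 0.001], [-0.188, -0.982, -0.0], [0.001, 0.0, -1.0]]
ft_force: [0.9, -1.0, 0.3]
gripper_width: 0.3
```

>>> play_rows --commands '[0,0,0.001,0,0,0,0.001,0,0,0,0.001,0,0,0,0,0,0,0,0,0]'

```text
clock: 18.05
position: [614.5, -191.3, 316.2]
tcp_rot: [[0.982, -0.188, -0.001], [-0.188, -0.982, 0.0], [-0.001, -0.0, -1.0]]
ft_force: [-0.5, -1.0, -0.1]
gripper_width: 0.4
```

>>> play_rows --commands '[0,0,0.002,0,0,0,0.002,0,0,0,0.002,0,0,0,0.001,0,0,0,0.001,0]'

```text
clock: 18.55
position: [614.6, -191.3, 308.3]
tcp_rot: [[0.982, -0.188, -0.0], [-0.188, -0.982, 0.0], [-0.0, -0.0, -1.0]]
ft_force: [-0.2, 0.5, 2.3]
gripper_width: 0.3
```

```bash
python3 - <<'E'
from m import *
p=look('s8')
cv2.imwrite("pics/c7.png",cv2.resize(p[150:250,330:410,::-1],(480,600),interpolation=cv2.INTER_CUBIC))
E
```

```text
123 ball [480.7 -70.5 178.4] max z 196.0 yelsector diff 6 F [-0.6  0.  -0.6] [ 614.6 -191.3  308.1] 0.6005939234283215
```

View pics/c7.png

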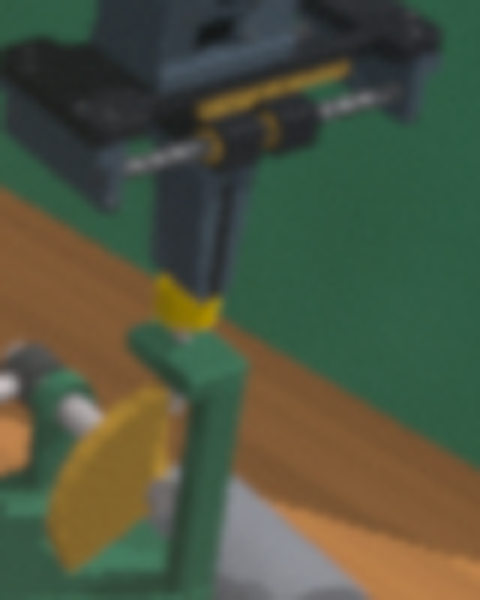

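The knob is going down under the fingertip. I carry on to the bottom stop.

>>> play_rows --commands '[0,0,0.001,0,0,0,0.001,0,0,0,0.001,0,0,0,0,0,0,0,0,0]'

```text
clock: 19.1
position: [614.9, -191.4, 307.1]
tcp_rot: [[0.982, -0.188, 0.002], [-0.188, -0.982, -0.001], [0.002, 0.0, -1.0]]
ft_force: [-5.1, 2.1, 19.0]
gripper_width: 0.4
```

It met the bottom stop at TCP z 307.1, as expected (290+17), with 19 N. I retract and check.

>>> play_rows --commands '[0,0,-0.004,0,0,0,-0.02,0,0,0,-0.03,0,0,0,-0.03,0,0,0,-0.03,0]'

```text
clock: 19.6
position: [614.5, -191.3, 420.5]
tcp_rot: [[0.982, -0.188, -0.0], [-0.188, -0.982, 0.0], [-0.0, -0.0, -1.0]]
ft_force: [-0.2, -0.0, 0.1]
gripper_width: 0.4
```

>>> play_rows --commands '[0,0,0,0,0,0,0,0,0,0,0,0,0,0,0,0,0,0,0,0]'

```text
clock: 20.1
position: [614.5, -191.3, 418.6]
tcp_rot: [[0.982, -0.188, -0.001], [-0.188, -0.982, 0.001], [-0.001, -0.0, -1.0]]
ft_force: [-0.3, 0.4, -0.2]
gripper_width: 0.5
```

```bash
python3 - <<'E'
from m import *
p=look('s9'); d=np.load("pics/s9.npz")["d"]; X=cloud("side",d)
for f in("s7","s9"):
    N=np.load(f"pics/{f}.npz");X=cloud("side",N["d"]);hsv=cv2.cvtColor(N["p"],cv2.COLOR_RGB2HSV)
    m=(hsv[...,0]>22)&(hsv[...,0]<34)&(hsv[...,1]>150)&(hsv[...,2]>80)&(np.linalg.norm(X[...,:2]-[612,-192],axis=-1)<25)
    print(f,"knob top z",np.percentile(X[m][:,2],90))
cv2.imwrite("pics/c8.png",cv2.resize(p[120:360,230:430,::-1],(500,600),interpolation=cv2.INTER_CUBIC))
E
```

```text
125 ball [481.4 -70.3 178. ] max z 196.1 yelsector diff 9 F [ 0.4 -0.6 -0.7] [ 614.5 -191.3  418.8] 0.44341393686267416
s7 knob top z 304.6765890581323
s9 knob top z 288.60823033730463
```

View pics/c8.png

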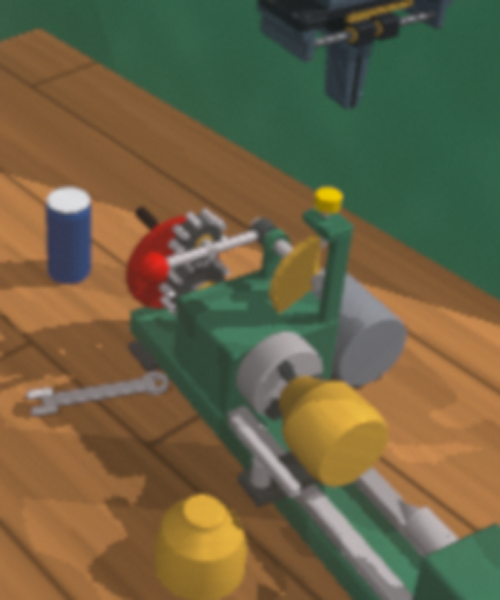

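The knob went down 16 mm, the lever is home, the bystanders look untouched and the arm is clear.

```bash
python3 -c "
from plant import ticket
print(ticket.finish_job())"
```

```text
the job is handed in; nothing more can be done
None
```

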